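# Draw a sprung biopsy-instrument plunger to its mark under the microscope and hold it

## Robot

A 6-joint arm with a two-finger parallel gripper is mounted at the origin on the work surface. World frame = base frame: x ahead of the robot, y to its left, z up, the work surface at z = 0. Lengths are in m, angles in degrees, forces in N, time in s.
With the tool pointing down it reaches from about 0.325 to 0.85 m from the base axis. Payload 15.5 kg.
Tool frame: the origin (TCP) lies at the very end of the fingers, on their centre line; the grasp point (between the pads) lies arm.grip_depth behind it (arm.grip_depth is the distance from the TCP to the grasp point, in m); z points along the fingers, y is the direction in which the jaws open and shut (so a half turn about z gives the same grasp; the last joint's range is limited). The gripper opens to 91 mm and grips with 3 to 60 N. Pads are 32 mm wide; open, the fingers measure 118 mm over their backs; the gripper's body (76 mm by 178 mm) begins 60 mm behind the grasp point.
Start: joints at [-82.706, 28.281, 77.091, -0, 74.628, -5.472], TCP at [0.138, -0.61, 0.214] pointing down, gripper open.
Joint ranges: [-166.48, 166.48], [-47.26, 123.95], [12.59, 153.08], [-70.14, 250.14], [6.76, 159.57], [-176.63, 176.63]. Speed limits (degrees/s): [108.29, 108.29, 147.25, 172.46, 172.46, 172.46].

## Interface

Orientations are given as a 3x3 rotation matrix whose columns are the frame's x, y, z axes.
In Python, from rig import arm gives the robot as it stands. Calls block until the motion is done:
- arm.move_to(position, orientation): joint-space move of the TCP to a pose.
- arm.move_l(position, orientation=None, feed=0.15): straight line of the TCP; orientation=None keeps the orientation; feed is the mean speed in m/s.
- arm.move_joints(angles): joint-space move.
- arm.grip(opening): finger opening in m; the grip force is fixed at half the most; returns when the fingers have stopped.
- arm.sleep(seconds).
- arm.solve_ik(position, orientation): joint angles nearest the present ones, or None.
- arm.snapshot(name): name is "side" or "top"; returns the picture (480x640x3 uint8, red, green, blue); there is no depth.
- arm.get_calibration(name): a dict with "intrinsics" (3x3 intrinsics, pixels), "cam_to_world" (4x4, takes a point from camera to world coordinates). Camera axes: x right, y down, z forward; pixel columns grow to the right and rows downward; lengths in m; the calibration is good to about 2 mm. A picture is of the moment at which its call begins. get_calibration takes no time and is no camera call.
A pose or a line that the arm cannot do raises arm.Unreachable and nothing moves.
- arm.sign_off(): hands the job in, once; it reports no verdict.
Readings, each from a call of its own:
- arm.current_t(): time.
- arm.current_joint_positions(): joint angles.
- arm.current_dq(): joint speeds.
- arm.current_tau(): joint torques, N m.
- arm.current_ee_pos(): TCP position.
- arm.current_tool_rot(): TCP orientation.
- arm.current_force(): force on the tool from outside, world axes, zero at the start.
- arm.current_torque(): the same for the moment, N m.
- arm.current_width(): finger opening in m.
Only numpy, scipy, OpenCV 4.12 (cv2) and the standard library are available. Lean on these libraries where they do the work, as an engineer would, in place of code of your own. Each camera call takes 0.05 s, during which the arm holds its last target.

## Task

Slide the carriage with the clamped biopsy instrument along its rail until it is fully home against the stop, so that the needle lies under the microscope. Then draw the instrument's sprung plunger out of the barrel until the dark ring mark on its rod is level with the barrel's mouth, and hold it there for the inspection: finish while still gripping the plunger with the carriage home, do not let go. Do not bump the microscope, and leave the other things on the bench and on the station where they are.

Things in the scene. Friction and masses are not known exactly. Their poses are not given: they have to be found in the camera images.
- station: off-white cast base plate 280 (x) by 470 mm (y), top at 25 mm; fixed, placed and turned differently each time. Origin: centre of underside; x points away from the worker, y left along the rail. The rail lies at x = 0, its dark stop block (home) at the right (-y) end, under plate height. A chromed post, 32 mm thick, 390 high, at (95, -190) mm carries the microscope.
- microscope: video microscope fixed to the station, same origin and axes. Lens axis vertical at (80, -60) mm; its black ring light, 72 mm across, is the lowest part, underside at 184 mm; lens and camera, 58 mm wide at most, rise to 410 mm. Its arm, focus knobs and clamp lie at x 55 to 155, y below -60 mm, z 250 to 330. Must not be bumped (3 N).
- carriage (a joint): carriage position on the rail, m: 0 at the left end, grows to the right (station -y), 0.160 = home against the stop (hard end). Starts at 0 to 0.06. About 3 N of friction; stays where left. Its plate, 130 by 115 mm, top at 57 mm, keeps the station's axes and carries the instrument, lying along x, axis 85 mm above the bench; when home the axis is at station y = -60 mm.
- slide_knob (a point): upright turned steel knob post on the carriage, for moving it: 18 mm in diameter, gripped part from 71 to 95 mm above the bench, top at 99. This point: on its axis, 85 mm above the bench. Axes as the station. It stands 62 mm left (+y) of the instrument's axis and 20 mm behind (+x) the barrel's mouth.
- barrel_mouth (a point): centre of the front opening of the instrument's white barrel (18 mm in diameter, 21 mm collar at the mouth, 104 mm long towards +x), 85 mm above the bench, at station x = -65 mm. Moves with the carriage; axes as the station: the plunger comes out along -x, towards the worker.
- plunger: the sprung plunger: a steel rod 8 mm in diameter that telescopes out of the barrel along -x, with a pull knob on its front end. Its origin is not at the knob: use the points. A spring in the barrel pulls it in: 5 N fully in, 2.5 N more per 10 mm drawn, about 15 N at the mark; hard end at 60 mm. Let go, it springs back.
- plunger_knob (a point): grip point on the axis of the plunger's ridged aluminium pull knob: gripped part 20 mm in diameter, from 13 mm behind (+x) to 13 mm in front of this point, then a flange 28 mm in diameter, ending 20 mm in front. Plunger fully in: this point is 40 mm in front (-x) of the barrel's mouth, 85 mm above the bench, free space below down to the base. Axes as the station.
- ring_mark (a point): centre of the dark ring, 5 mm wide, around the plunger rod: the length mark. With the plunger fully in it is 40 mm inside the barrel, out of sight; drawn out 40 mm it is level with the mouth. Axes as the station.
- vial: small amber glass vial with white cap, 18 mm in diameter and 36 mm high, standing on the station's base near its front right; origin under its centre. Leave it.
- tweezers: steel tweezers, 125 mm long, 9 mm high, lying on the front left of the station's base; origin under the middle. Leave them.
- tray: stainless tray 200 mm by 150 mm, 22 mm high, with pens and a cup in it, on the bench to the left; origin under its centre. Leave it.
- solvent_bottle: white pump bottle 64 mm in diameter, 147 mm high, at the left rear; origin under its centre. Leave it.
- duster_can: aluminium spray can 54 mm in diameter, 190 mm high, at the right rear; origin under its centre. Leave it.
- driver: black-handled screwdriver 160 mm long lying on the bench at the right front. Leave it.
- wipe_box: cardboard box of wipes 110 by 130 mm, 75 mm high, on the bench to the right; origin under its centre. Leave it.

How it is judged (in metres and radians):
On the way, in this order (a step that is already met when the one before it is completed fails the run):
1. the carriage is fully home against the stop, with the plunger still in (value of joint carriage above 0.156 m and x of ring_mark in the frame of barrel_mouth above 0.03 m), for 0.2 s.
2. the plunger, gripped, is drawn to its mark with the carriage home (value of joint carriage above 0.156 m and x of ring_mark in the frame of barrel_mouth between -0.005 and 0.005 m and contact force between the fingers and plunger above 3 N), for 0.5 s.
At the end, for the whole second after the job is handed in: The carriage is within 4 mm of its stop, the ring mark's centre is within 5 mm of the barrel's mouth, and the fingers still grip the plunger (more than 3 N) and keep it still (all of step 2 and linear speed of plunger below 0.01 m/s); the arm keeps its last pose, push and grip.
It fails at once if the microscope is bumped (more than 3 N) (contact force between any of the arm, the fingers and microscope above 3 N).
It fails at once if a bystander is moved by more than 20 mm or the vial is knocked over (distance of any of vial, tweezers, tray, solvent_bottle, duster_can, driver, wipe_box from where it was at the start of the episode above 0.02 m or angle between vial's own z axis and vertical above 0.5 rad).
It also fails if it takes over 48 s, if anything falls off the work surface, if the arm or the gripper's body presses on something with over 40 N, if the wrist force passes 120 N, or if a joint passes its speed limit or range.

## Working session

There is one attempt and no reset: what is moved stays moved. The work goes in short steps, each a Python script; the robot and the scene stay as the last script left them, time stands still between calls to the robot, and variables do not carry over. Pictures are saved under pics/ and viewed, and the job is handed in when it is done.

```bash
mkdir -p pics; ls
python3 - <<'E'
from rig import arm
import cv2,numpy as np
np.set_printoptions(precision=4,suppress=True)
for n in("side","top"):
    im=arm.snapshot(n); cv2.imwrite(f"pics/{n}0.png",im[:,:,::-1])
    c=arm.get_calibration(n); print(n,c["intrinsics"],c["cam_to_world"])
print(arm.grip_depth,arm.current_t(),arm.current_tool_rot(),arm.current_width())
E
```

```text
pics
side [[512.5062   0.     326.6454]
 [  0.     512.5062 248.3893]
 [  0.       0.       1.    ]] [[ 0.9597 -0.1606  0.2305  0.1719]
 [-0.2806 -0.5857  0.7604 -1.0791]
 [ 0.0129 -0.7945 -0.6071  0.9061]
 [ 0.      0.      0.      1.    ]]
top [[507.108    0.     309.1385]
 [  0.     507.108  235.3067]
 [  0.       0.       1.    ]] [[ 0.0054 -0.9933  0.1152  0.3448]
 [-1.     -0.0053  0.0012 -0.0601]
 [-0.0006 -0.1152 -0.9933  1.4056]
 [ 0.      0.      0.      1.    ]]
0.0188 0.1 [[ 0.9753  0.221  -0.0002]
 [ 0.221  -0.9753  0.0011]
 [ 0.0001 -0.0011 -1.    ]] 0.09089296504868191
```

View pics/side0.png

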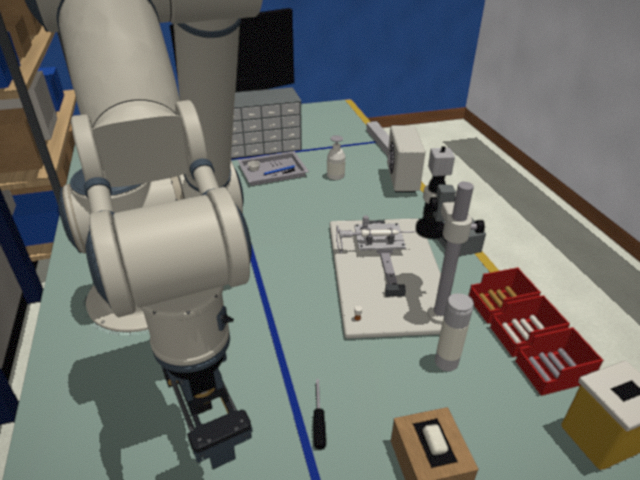

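View pics/top0.png

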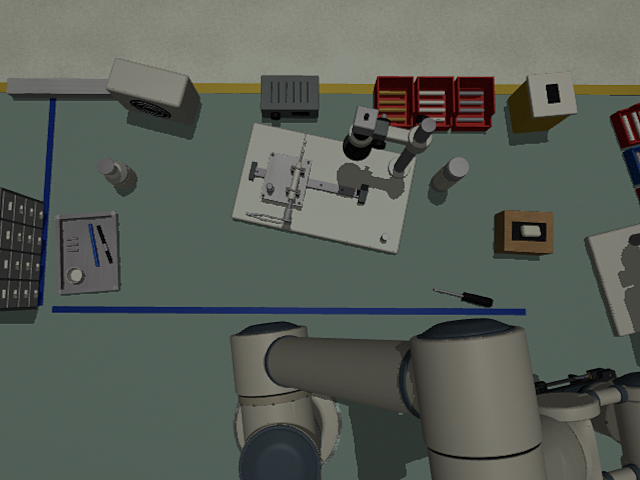

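The top view shows the plate with corners near (258,124), (233,219), (399,253) and (420,150). The knob is near (270,188) and the barrel runs along (300,150)–(288,215). I'll zoom in.

```bash
cat > h.py <<'E'
import cv2,numpy as np
np.set_printoptions(precision=4,suppress=True)
from rig import arm
def ray(n,u,v):
    c=arm.get_calibration(n);K=c["intrinsics"];T=c["cam_to_world"]
    d=T[:3,:3]@np.linalg.inv(K)@np.array([u,v,1.]);return T[:3,3],d
def onz(n,u,v,z):
    o,d=ray(n,u,v);return o+d*(z-o[2])/d[2]
def proj(n,p):
    c=arm.get_calibration(n);K=c["intrinsics"];T=c["cam_to_world"]
    q=K@(T[:3,:3].T@(np.asarray(p)-T[:3,3]));return q[:2]/q[2]
def tri(uv1,uv2):
    A=np.zeros((3,3));b=np.zeros(3);L=[]
    for n,(u,v) in(("side",uv1),("top",uv2)):
        o,d=ray(n,u,v);d=d/np.linalg.norm(d);P=np.eye(3)-np.outer(d,d);A+=P;b+=P@o;L.append((P,o))
    x=np.linalg.solve(A,b);return x,[np.linalg.norm(P@(x-o)) for P,o in L]
E
python3 - <<'E'
from h import *
im=cv2.imread("pics/top0.png")
c=im[115:260,225:425];cv2.imwrite("pics/top0z.png",cv2.resize(c,None,fx=4,fy=4,interpolation=cv2.INTER_CUBIC))
s=cv2.imread("pics/side0.png")
c=s[205:345,320:480];cv2.imwrite("pics/side0z.png",cv2.resize(c,None,fx=4,fy=4,interpolation=cv2.INTER_CUBIC))
# plate mask
hsv=cv2.cvtColor(im,cv2.COLOR_BGR2HSV)
print(hsv[225,300],hsv[225,150],hsv[140,330])
m=((hsv[:,:,0]<40)&(hsv[:,:,2]>130)&(hsv[:,:,1]<60)).astype(np.uint8)
m[:118]=0;m[262:]=0;m[:,:225]=0;m[:,428:]=0
cs,_=cv2.findContours(m,cv2.RETR_EXTERNAL,cv2.CHAIN_APPROX_NONE)
k=max(cs,key=cv2.contourArea);print(cv2.contourArea(k),cv2.minAreaRect(k))
h=cv2.convexHull(k);print(cv2.approxPolyDP(h,4,True)[:,0])
E
```

```text
[ 39  18 143] [73 37 96] [ 40  16 146]
2493.5 ((268.9954528808594, 173.5189208984375), (52.89786911010742, 93.73814392089844), 13.495734214782715)
[[254 124]
 [304 134]
 [279 217]
 [234 210]]
```

View pics/top0z.png

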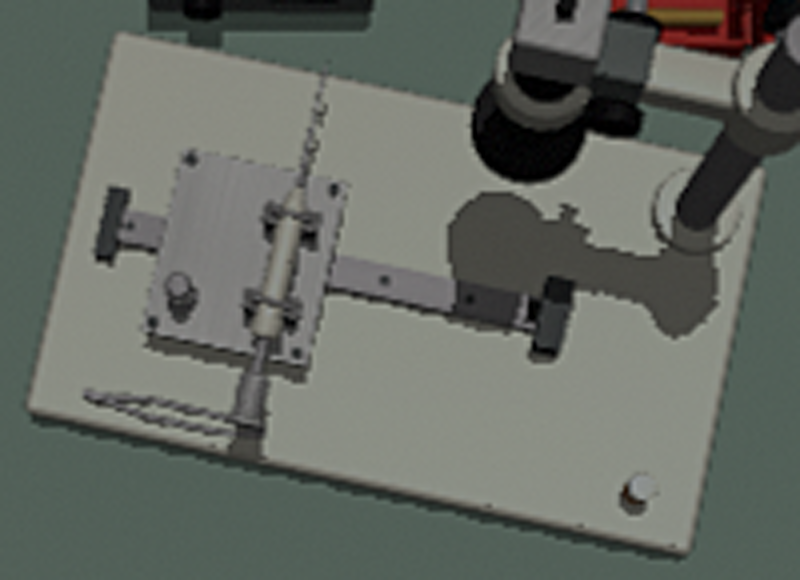

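View pics/side0z.png

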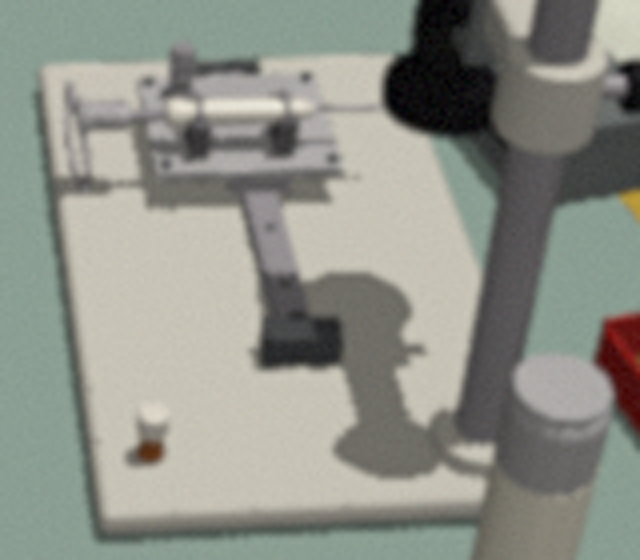

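The zoomed top view shows the plate corners at about (254,123), (232,216), (397,251) and (416,158). The knob top is at about (270,185), the barrel mouth near (291,198), and the plunger flange near (286,220). Next I'll fit the plate and cross-check these points.

```bash
cat >> h.py <<'E'
def z2top(x,y): return 225+(x+.5)/4-.5,115+(y+.5)/4-.5
def z2side(x,y): return 320+(x+.5)/4-.5,205+(y+.5)/4-.5
E
python3 - <<'E'
from h import *
# plate corners, rough, in zoom px
P=[onz("top",*z2top(*q),.025)[:2] for q in[(118,33),(30,404),(686,546),(764,172)]]
P=np.array(P);print(P);
print("sides",[np.linalg.norm(P[i]-P[(i+1)%4]) for i in range(4)])
c=P.mean(0)
yv=(P[0]-P[3])+(P[1]-P[2]); xv=(P[0]-P[1])+(P[3]-P[2])
a=np.degrees(np.arctan2(-yv[0],yv[1])),np.degrees(np.arctan2(xv[1],xv[0]));print("c",c,"yaw",a)
# side view corners
for q in[(42,66),(103,520)]: print("side corner",onz("side",*z2side(*q),.025))
# carriage things
th=np.radians(np.mean(a));R=np.array([[np.cos(th),-np.sin(th)],[np.sin(th),np.cos(th)]])
def st(p): return R.T@(np.array(p[:2])-c)
print("knob top",st(onz("top",*z2top(180,284),.099)))
k,r=tri(z2side(182,47),z2top(180,284));print("tri",k,st(k),r)
print("mouth",st(onz("top",*z2top(267,333),.085)))
print("needle end of barrel",st(onz("top",*z2top(294,208),.085)))
print("flange ",st(onz("top",*z2top(248,424),.085)))
print("vial ",st(onz("top",*z2top(640,487),.061)))
print("stop ",st(onz("top",*z2top(548,318),.04)))
print("ringlight ",st(onz("top",*z2top(527,130),.184)))
E
```

```text
[[ 0.8225  0.0981]
 [ 0.5583  0.1539]
 [ 0.4627 -0.2962]
 [ 0.7247 -0.3543]]
sides [np.float64(0.27000400877172803), np.float64(0.46013347118799913), np.float64(0.26835194925053163), np.float64(0.4628445226053733)]
c [ 0.642  -0.0996] yaw (np.float64(-12.101370696103722), np.float64(-12.228316063609645))
side corner [0.5549 0.1529 0.025 ]
side corner [ 0.4557 -0.3035  0.025 ]
knob top [-0.0454  0.1391]
tri [0.6261 0.0461 0.0991] [-0.0463  0.1391] [np.float64(0.0009254573233207174), np.float64(0.0009254573233209313)]
mouth [-0.0624  0.0772]
needle end of barrel [0.0239 0.0783]
flange  [-0.1244  0.0761]
vial  [-0.1061 -0.1868]
stop  [-0.0027 -0.1047]
ringlight  [ 0.079  -0.0594]
```

Everything agrees:
- **Knob:** at station x −0.0454, against −0.045 expected.
- **Ring light:** at (0.079, −0.059), against (0.080, −0.060) expected.
- **Carriage:** at about 0.023, so the knob needs about 137 mm of travel to y ≈ 0.002.

Next I'll grip the knob with the jaws along the rail.

```bash
cat >> h.py <<'E'
C=np.array([0.642,-0.0996]);TH=np.radians(-12.16)
R2=np.array([[np.cos(TH),-np.sin(TH)],[np.sin(TH),np.cos(TH)]])
def w(x,y,z): return np.r_[C+R2@np.array([x,y]),z]
def st(p): return np.r_[R2.T@(np.array(p[:2])-C),p[2]]
ty=np.r_[-R2[:,1],0];tz=np.array([0,0,-1.]);G=np.column_stack([np.cross(ty,tz),ty,tz])
def sF(): return np.r_[R2.T@arm.current_force()[:2],arm.current_force()[2]]
def rep(s=""): print(s,"t",round(arm.current_t(),2),"st tcp",st(arm.current_ee_pos()),"F",sF(),"w",round(arm.current_width(),4))
E
python3 - <<'E'
from h import *
print(G)
P=[np.array([.33,-.27,.30]),w(-.0455,.139,.20),w(-.0455,.139,.066),w(-.0455,.0,.066),w(-.100,-.06,.066),w(-.145,-.06,.066)]
for p in P: print(p,arm.solve_ik(p,G))
arm.move_to(P[0],G);rep()
arm.grip(.045)
arm.move_to(P[1],G);rep()
for n in("side","top"): cv2.imwrite(f"pics/{n}1.png",arm.snapshot(n)[:,:,::-1])
E
```

```text
[[ 0.9776 -0.2106  0.    ]
 [-0.2106 -0.9776  0.    ]
 [ 0.      0.     -1.    ]]
[ 0.33 -0.27  0.3 ] [-47.3246   6.8694  95.3279  -0.      77.8027  54.8354]
[0.6268 0.0459 0.2   ] [ -1.2566  29.2955  77.5801  -0.      73.1244 100.9034]
[0.6268 0.0459 0.066 ] [ -1.2566  38.0016  84.9925  -0.      57.0058 100.9034]
[ 0.5975 -0.09    0.066 ] [-14.2275  36.4917  88.6638  -0.      54.8444  87.9325]
[ 0.5316 -0.1372  0.066 ] [-20.7025  33.2101  96.7524  -0.      50.0374  81.4575]
[ 0.4876 -0.1277  0.066 ] [-21.4671  30.694  103.0984  -0.      46.2075  80.6929]
 t 1.58 st tcp [-0.269  -0.2329  0.2999] F [-0.3709 -0.5594  0.1073] w 0.0911
 t 4.05 st tcp [-0.0453  0.1379  0.2004] F [-0.2518 -0.5186 -0.4088] w 0.0449
```

```bash
python3 -c "
import cv2,numpy as np
a=cv2.imread('pics/side1.png')[140:340,300:500];b=cv2.imread('pics/top1.png')[100:300,200:440]
cv2.imwrite('pics/m1.png',np.hstack([cv2.resize(a,(360,360)),cv2.resize(b,(432,360))]))"
```

```text
(no output)
```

View pics/m1.png

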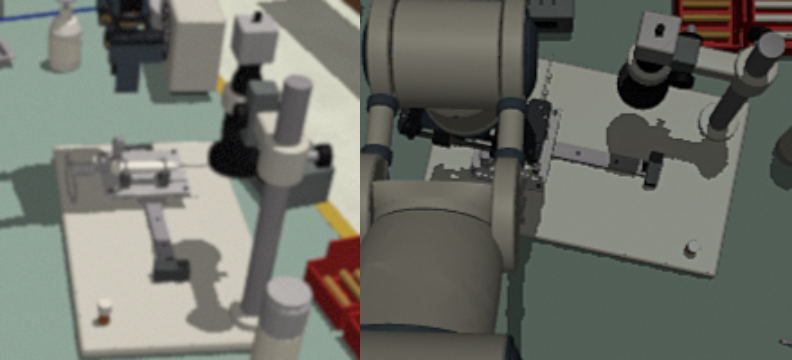

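The fingers are above the knob in the side view. In the top view the wrist housing looks large, so I'll check its clearance to the microscope before sliding.

View pics/top1.png

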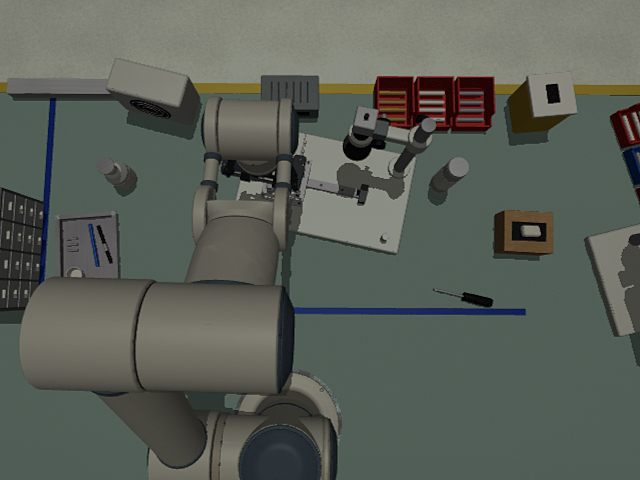

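View pics/side1.png

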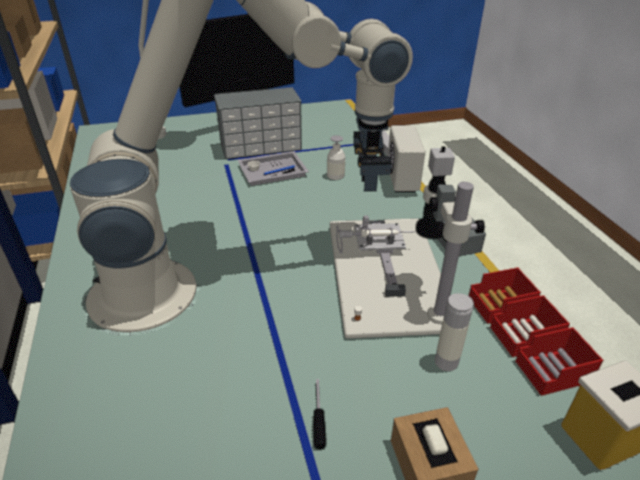

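Run:
```python
from h import *
p=w(-.0453,.138,.2)
for z in(.45,.5,.55,.6,.65): print(z,proj("top",[p[0],p[1],z]),proj("side",[p[0],p[1],z]),"px/m",507/(1.4-z))
```

```text
0.45 [256.0177 147.2034] [374.4657  95.4772] px/m 533.6842105263158
0.5 [253.1714 139.3746] [375.9431  74.748 ] px/m 563.3333333333334
0.55 [250.0048 130.6645] [377.4968  52.9484] px/m 596.4705882352943
0.6 [246.4605 120.9156] [379.1329  29.9932] px/m 633.75
0.65 [242.4666 109.9301] [380.858   5.788] px/m 676.0000000000001
```

The wrist centre is about 0.35 m above the TCP with a radius of about 48 mm. That leaves about 48 mm to the microscope at home, so I'll continue.

Run:
```python
from h import *
arm.move_l(w(-.0455,.139,.066),G,feed=.1);rep("down")
if np.abs(sF()).max()>8: raise SystemExit
arm.grip(0.0);rep("grip")
```

```text
down t 5.64 st tcp [-0.0451  0.1391  0.0666] F [ 0.1623  0.8514 -0.3652] w 0.0451
grip t 6.18 st tcp [-0.0454  0.1392  0.0662] F [-0.3464  2.849   4.1018] w 0.0171
```

Run:
```python
from h import *
arm.move_l(w(-.0455,.010,.066),G,feed=.06);rep("slid")
y=.010
while y>-.012:
    y-=.002; arm.move_l(w(-.0455,y,.066),G,feed=.03); f=sF(); rep(f"y={y:.3f}")
    if abs(f[1])>12: break
arm.sleep(.3);rep("end")
```

```text
slid t 8.48 st tcp [-0.0452  0.0096  0.0662] F [1.5018 1.4124 4.8203] w 0.0173
y=0.008 t 8.73 st tcp [-0.0452  0.0075  0.0662] F [0.6539 0.7375 5.6547] w 0.017
y=0.006 t 8.98 st tcp [-0.0452  0.0055  0.0662] F [0.5313 0.1993 5.2608] w 0.0174
y=0.004 t 9.23 st tcp [-0.0452  0.0041  0.0662] F [0.3378 6.3075 4.6225] w 0.0175
y=0.002 t 9.48 st tcp [-0.0453  0.004   0.0662] F [ 2.044  24.5858  5.3472] w 0.0174
end t 9.78 st tcp [-0.0452  0.004   0.0662] F [ 2.9567 22.8103  5.6334] w 0.0173
```

The carriage hit the stop with 23 N of reaction. The TCP was at station y = 0.004, within 2 mm of prediction, so the instrument axis is at y ≈ −0.058. I'll release, move over the plunger and check.

Run:
```python
from h import *
arm.move_l(w(-.0455,.0035,.066),G,feed=.03);rep()
arm.grip(.045);rep("open")
arm.move_l(w(-.0455,.0035,.15),G,feed=.12)
arm.move_l(w(-.0995,-.058,.15),G,feed=.12);rep("above")
for n in("side","top"): cv2.imwrite(f"pics/{n}2.png",arm.snapshot(n)[:,:,::-1])
a=cv2.imread('pics/side2.png')[205:345,320:480];cv2.imwrite('pics/side2z.png',cv2.resize(a,None,fx=4,fy=4,interpolation=cv2.INTER_CUBIC))
b=cv2.imread('pics/top2.png')[115:260,225:425];cv2.imwrite('pics/top2z.png',cv2.resize(b,None,fx=4,fy=4,interpolation=cv2.INTER_CUBIC))
```

```text
t 10.03 st tcp [-0.0452  0.0041  0.0662] F [ 0.7148 10.4459  5.9053] w 0.0168
open t 10.64 st tcp [-0.0455  0.0034  0.066 ] F [-0.0925 -0.4497 -0.3004] w 0.0449
above t 12.32 st tcp [-0.099  -0.0578  0.1501] F [-0.1038  0.2678  0.3482] w 0.045
```

View pics/side2z.png

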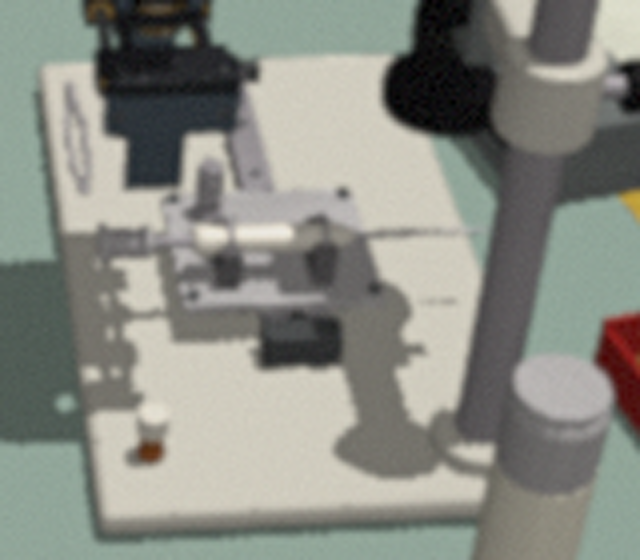

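View pics/top2z.png

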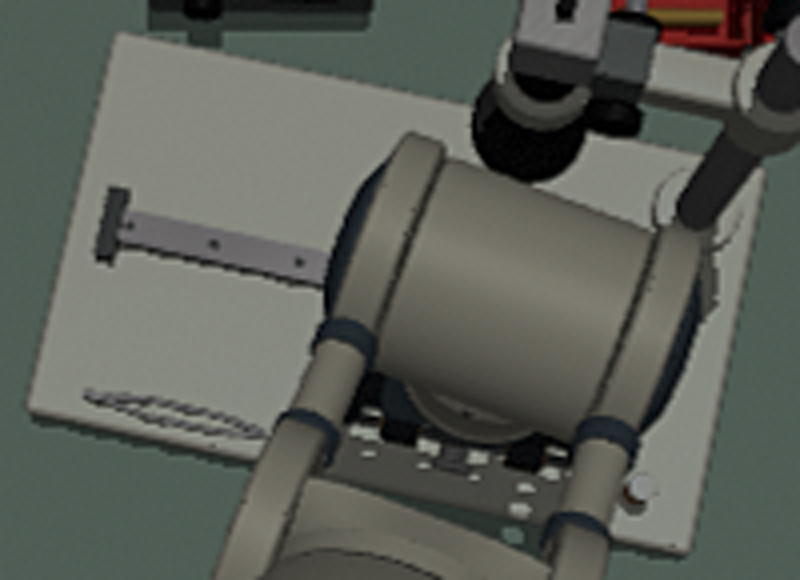

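The side view shows the carriage against the stop block, with the slide knob top near zoom pixel (209,162) and the plunger still fully in. I'll check both numerically and descend.

Run:
```python
from h import *
print("knob top",st(onz("side",*z2side(209,163),.099)),"mouth",st(onz("side",*z2side(196,237),.085)),"flange front",st(onz("side",*z2side(99,238),.085)),"knob rear",st(onz("side",*z2side(148,238),.085)))
arm.move_l(w(-.0995,-.0582,.066),G,feed=.1);rep("down")
if np.abs(sF()).max()>6: raise SystemExit
arm.grip(0.0);arm.sleep(.2);rep("grip")
```

```text
knob top [-0.0475  0.0026  0.099 ] mouth [-0.0633 -0.0561  0.085 ] flange front [-0.125  -0.0536  0.085 ] knob rear [-0.0939 -0.0554  0.085 ]
down t 13.42 st tcp [-0.0991 -0.0582  0.0665] F [ 1.0218  0.0616 -0.4045] w 0.0452
grip t 14.13 st tcp [-0.0994 -0.0581  0.0662] F [-1.4493  4.6695  6.1889] w 0.0188
```

The grip is good: 18.8 mm wide, with 4.7 N biased towards the stop. Now I'll draw the plunger 40 mm.

Run:
```python
from h import *
x0,z0=-.0994,.066
for d in(.01,.02,.03,.04):
    arm.move_l(w(x0-d-.0002,-.0584,z0),G,feed=.04);rep(f"d={d}")
arm.sleep(.3);rep()
for n in("side","top"): cv2.imwrite(f"pics/{n}3.png",arm.snapshot(n)[:,:,::-1])
a=cv2.imread('pics/side3.png')[230:320,325:445];cv2.imwrite('pics/side3z.png',cv2.resize(a,None,fx=6,fy=6,interpolation=cv2.INTER_CUBIC))
```

```text
d=0.01 t 14.53 st tcp [-0.1083 -0.0581  0.0662] F [ 6.9056  7.6013 -1.1808] w 0.0188
d=0.02 t 14.93 st tcp [-0.1179 -0.0582  0.0663] F [ 9.7343  7.4029 -2.735 ] w 0.0191
d=0.03 t 15.33 st tcp [-0.1274 -0.0582  0.0663] F [11.5542  8.3468 -5.3275] w 0.0193
d=0.04 t 15.73 st tcp [-0.1369 -0.0582  0.0664] F [14.3244  8.8996 -6.272 ] w 0.0189
 t 16.03 st tcp [-0.1367 -0.0582  0.0664] F [13.7777  9.0072 -6.6581] w 0.019
```

View pics/side3z.png

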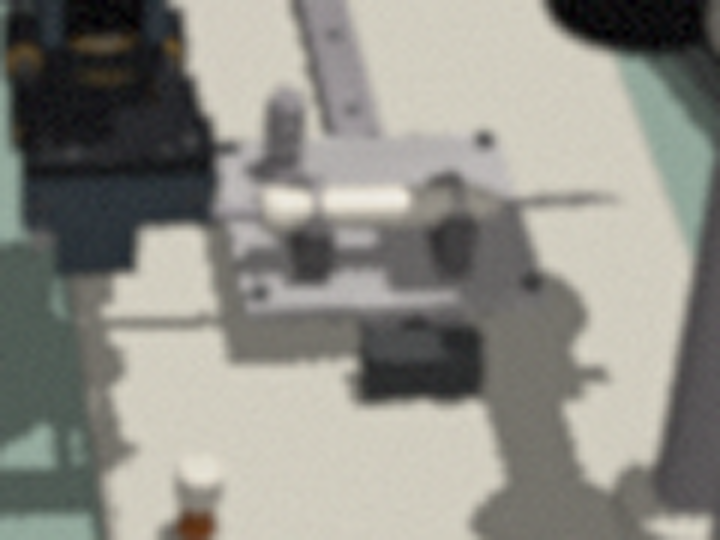

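View pics/top3.png

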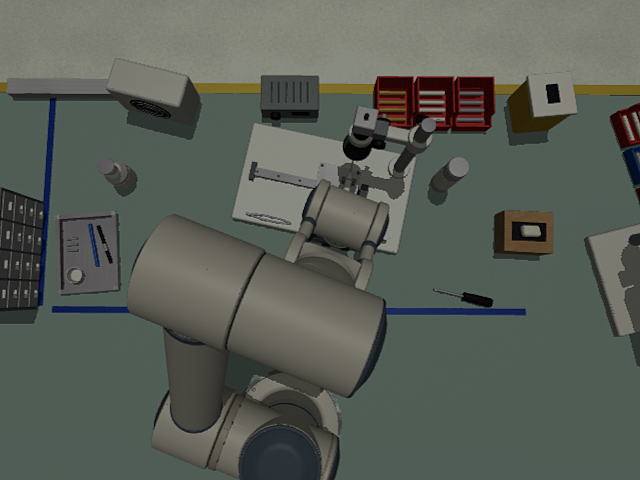

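The TCP moved only 37.3 mm because the arm gives under load, and the force of 13.8 N corresponds to about 35–37 mm. No ring shows at the mouth yet (crop around (258,205)). I'll draw about 2.5 mm more and zoom in.

Run:
```python
from h import *
arm.move_l(w(-.1424,-.0584,.066),G,feed=.02);arm.sleep(.3);rep()
acc=np.mean([arm.snapshot("side").astype(float) for _ in range(6)],0)
cv2.imwrite("pics/side4.png",acc[:,:,::-1])
a=acc[250:285,350:400,::-1];a=np.clip(a*1.2,0,255).astype(np.uint8);cv2.imwrite('pics/side4z.png',cv2.resize(a,None,fx=14,fy=14,interpolation=cv2.INTER_CUBIC))
rep()
for x,y in((-.065,-.058),(-.0675,-.058),(-.0625,-.058),(-.0837,-.058)): print(x,(proj("side",w(x,y,.085))-[350,250]+.5)*14)
```

```text
t 16.73 st tcp [-0.1394 -0.0583  0.0664] F [14.7385  9.2073 -7.1422] w 0.019
 t 17.02 st tcp [-0.1394 -0.0582  0.0664] F [14.1084  9.1469 -6.7864] w 0.0189
-0.065 [259.7326 208.2155]
-0.0675 [246.0585 208.7065]
-0.0625 [273.4032 207.7246]
-0.0837 [157.3677 211.8911][ WARN:0@8.490] global loadsave.cpp:1063 imwrite_ Unsupported depth image for selected encoder is fallbacked to CV_8U.
```

View pics/side4z.png

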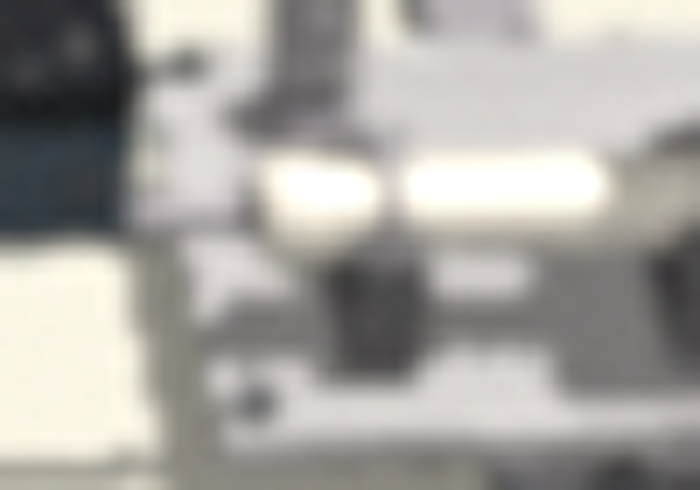

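A dark band has appeared just in front of the mouth, at about (245,190) in the crop. I'll measure it against the earlier picture.

Run:
```python
from h import *
for f in("side3","side4"):
    g=cv2.imread(f"pics/{f}.png",0).astype(int)
    for r in(261,262,263,264,265): print(f,r,g[r,357:378])
```

```text
side3 261 [ 50  51  51  75 124 168 186 183 183 177 168 167 179 192 193 188 175 169
 159 148 154]
side3 262 [ 49  53  56  86 135 173 184 185 182 177 165 172 201 220 226 225 221 219
 209 190 171]
side3 263 [ 50  51  59  95 137 166 178 183 179 170 157 166 199 220 227 231 231 229
 228 212 179]
side3 264 [ 44  45  65 102 144 160 165 168 166 165 157 159 185 207 218 224 222 219
 218 202 169]
side3 265 [ 46  47  61  98 128 139 145 145 143 142 140 138 168 187 196 200 198 195
 189 173 145]
side4 261 [ 50  64 116 157 165 175 183 184 182 177 167 167 181 192 194 187 175 168
 159 147 155]
side4 262 [ 50  69 118 155 163 176 183 184 182 174 162 172 201 220 226 226 222 220
 211 189 172]
side4 263 [ 49  68 107 138 150 168 180 183 179 166 144 156 196 222 228 231 230 230
 229 212 181]
side4 264 [ 48  69 108 139 154 162 169 170 168 155 126 134 179 207 218 222 223 222
 219 202 168]
side4 265 [ 47  70 107 133 139 144 144 144 143 131 107 117 160 188 197 200 198 193
 188 170 142]
```

The ring's front edge is about 2 mm out of the mouth. It was not visible at 37.3 mm of draw, and at 40.0 mm it should be 2.5 mm out, so its centre is within about 0.5 mm of the mouth. One last check for slip, then I'll hand in.

Run:
```python
from h import *
arm.sleep(1.0);rep()
im=arm.snapshot("side");cv2.imwrite("pics/side5.png",im[:,:,::-1])
g=cv2.cvtColor(im,cv2.COLOR_RGB2GRAY).astype(int);print(g[263:266,362:370])
a=cv2.imread("pics/side4.png",0).astype(int)
print("diff vs 1 s ago (carriage area)",np.abs(g-a)[235:300,355:420].max())
f=sF()
if f[0]>10 and f[1]>3: arm.sign_off();print("signed off",arm.current_t())
```

```text
t 18.02 st tcp [-0.1394 -0.0582  0.0663] F [15.1942  9.092  -6.7476] w 0.0192
[[169 180 183 179 167 144 157 197]
 [164 167 171 169 152 125 134 177]
 [142 146 145 145 132 107 116 161]]
diff vs 1 s ago (carriage area) 8
the job is handed in; nothing more can be done
the job is handed in; nothing more can be done
```

The carriage is home against its stop and the plunger is drawn to its ring mark. I handed the job in at about t = 18 s with the gripper still holding the plunger.

- **Carriage:** I gripped the slide knob and slid it until it hit the stop with about 23 N of reaction. The knob stopped at station y = 0.004, about 2 mm left of the predicted 0.002; that is within my plate-fit and calibration error. A side-view measurement gave 0.0026.
- **Plunger:** The first 40 mm command gave only 37.3 mm of draw because the arm yields under load, so I drew further to 40.0 mm by the TCP reading. The dark ring's front edge is about 2 mm out of the mouth, so its centre is within about 0.5 mm.
- **Hold:** Over the last second the pull read about 14–15 N (about 15 N expected at the mark). The arm kept about 9 N towards the stop, the grip width was 19 mm, and neither the TCP position nor the side picture showed any slip.
- **Surroundings:** No contact force showed up near the microscope. The other items looked undisturbed in the pictures I viewed, but I did not measure their positions.

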